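# Hang the dipper on the float bin

### The job

Pick up the steel dipper with the orange grip and hang it by its own hook on the rim of the blue bin, on whichever side you like, with its cup inside the bin and the hook's tongue down over the outside of the wall. Let go so that it hangs there by itself, upright and still, and leave both bins and the other things on the bench where they stand.

Things in the scene. Friction and masses are not known exactly. Their poses are not given: they have to be found in the camera images.
- dipper: steel dipper standing on its round cup (60 mm wide, 55 high), 178 mm tall, 0.2 kg. At the cup's +x side a strap 22 mm wide rises to a level plate (x -4 to 60 mm, z 112 to 118) that bears an orange grip; at its +x end the hook's tongue turns down. Origin: centre of the cup's underside; z up, x from cup to hook. Centre of mass within 15 mm of the grip's axis, sideways.
- dipper_grip (a point): the point to hold: centre of the orange grip, 26 x 26 mm and 60 mm tall (118 to 178 mm above the cup's bottom), at dipper x = 12, y = 0, z = 150 mm. Its faces are square to the dipper's x and y.
- dipper_hook (a point): inside top of the hook: middle of the gap's top face, at dipper x = 45, y = 0, z = 112 mm. A wall goes up into the gap between the strap (outer face x = 35 mm) and the tongue (inner face x = 55 mm): 20 mm wide, 22 mm across y. When hung, this point lies on the rim.
- dipper_tip (a point): lower end of the hook's tongue, which is flared outwards: at dipper x = 65, y = 0, z = 86.5 mm, that is 25.5 mm below the inside top of the hook.
- blue_bin: open rectangular stock bin, blue, with orange floats in its bottom up to 46 mm high; 150 mm along its x, 200 mm along its y, 165 mm tall; plain upright walls 7 mm thick (mid-lines at x = +-71.5, y = +-96.5 mm), level rim 165 mm above the bench. Loose, about 2.5 kg. Origin: centre of its underside; z up. The dipper is to hang on this one.
- grey_bin: open rectangular stock bin, grey, with white floats in its bottom up to 46 mm high; 150 mm along its x, 200 mm along its y, 165 mm tall; plain upright walls 7 mm thick (mid-lines at x = +-71.5, y = +-96.5 mm), level rim 165 mm above the bench. Loose, about 2.5 kg. Origin: centre of its underside; z up. Not to be used or moved.
- green_spool: green twine spool standing on end, 69 mm diameter, 110 mm tall, loose. Origin: centre of its underside. Not to be moved.
- red_spool: red twine spool standing on end, 69 mm diameter, 110 mm tall, loose. Origin: centre of its underside. Not to be moved.
- tape: roll of amber packing tape lying flat, 100 mm diameter, 48 mm high, loose. Origin: centre of its underside. Not to be moved.
- carton: small closed cardboard carton, 80 x 120 x 50 mm high, loose. Origin: centre of its underside. Not to be moved.

How it is judged:
At the end, for the whole second after the job is handed in: The dipper hangs still on the blue bin, bearing on it: cup centre inside the walls, tongue tip outside them and at most 158 mm above the bin's underside, inside top of the hook 156 to 178 mm above it (rim 165), dipper leaning under 0.3 rad, bin under 0.1 rad (x of dipper in the frame of blue_bin between -0.062 and 0.062 m and y of dipper in the frame of blue_bin between -0.087 and 0.087 m and (x of dipper_tip in the frame of blue_bin above 0.075 m or x of dipper_tip in the frame of blue_bin below -0.075 m or y of dipper_tip in the frame of blue_bin above 0.1 m or y of dipper_tip in the frame of blue_bin below -0.1 m) and z of dipper_tip in the frame of blue_bin below 0.158 m and z of dipper_hook in the frame of blue_bin between 0.156 and 0.178 m and angle between dipper's own z axis and vertical below 0.3 rad and angle between blue_bin's own z axis and vertical below 0.1 rad and contact force between dipper and blue_bin above 0.4 N and linear speed of dipper below 0.03 m/s and angular speed of dipper below 0.3 rad/s); the robot touches nothing.
It fails at once if the blue bin is shifted by more than 40 mm (distance of blue_bin from where it was at the start of the episode above 0.04 m).
It fails at once if the grey bin, a spool, the tape or the carton is shifted by more than 40 mm (distance of any of grey_bin, green_spool, red_spool, tape, carton from where it was at the start of the episode above 0.04 m).
It also fails if it takes over 38 s, if anything falls off the work surface, if the arm or the gripper's body presses on something with over 40 N, if the wrist force passes 120 N, or if a joint passes its speed limit or range.

### The arm

A 6-joint arm with a two-finger parallel gripper is mounted at the origin on the work surface. World frame = base frame: x ahead of the robot, y to its left, z up, the work surface at z = 0. Lengths are in m, angles in rad, forces in N, time in s.
With the tool pointing down it reaches from about 0.35 to 0.975 m from the base axis. Payload 4.9 kg.
Tool frame: the origin (TCP) lies at the centre of the arm's flange, where the gripper is bolted on; the fingertips stand 173 mm ahead of it and the grasp point (between the pads) lies 155 mm ahead of it (ctrl.finger_overhang is the distance from the TCP to the fingertips, in m); z points along the fingers, y is the direction in which the jaws open and shut (so a half turn about z gives the same grasp; the last joint's range is limited). The gripper opens to 85 mm and grips with 20 to 120 N. Pads are 22 mm wide; open, the fingers measure 114 mm over their backs; the gripper's body (76 mm by 85 mm) begins 54 mm behind the grasp point. The pads swing forward as they close: fully open they stand 13 mm farther back than shut.
Start: joints at [1.039, 0.053, 1.613, -0, 1.476, -0.119], TCP at [0.251, 0.572, 0.405] pointing down, gripper open.
Joint ranges: [-3.01, 3.01], [-1.01, 2.22], [0.06, 2.58], [-1.02, 4.17], [0.09, 2.62], [-3.14, 3.14]. Speed limits (rad/s): [2.57, 2.57, 3.14, 3.14, 3.14, 3.14].

### API

Orientations are given as a rotation vector (axis times angle).
In Python, from station import ctrl, eyes, spotter gives the robot as it stands.
- The arm moves only by the shell command python3 -m crank 'ROWS' [FORCE]. ROWS is JSON, a list of rows, each a list of 7 numbers: the turn, a rotation vector about the tool's x, y, z in rad, then the shift along the tool's x, y, z in mm, then the closure, from -1 (fully open) to 1 (shut). A call has 1 to 8 rows; each row shifts and turns the pose as measured when the row begins, along the tool's axes as they then stand; what a row does not reach is not made up. A row lasts 1/12 s, in which the tool goes at most 41.7 mm and 7.16 degrees, less where a joint would pass 70% of its speed; a pose out of reach is approached as far as the arm can. A call is refused whole if a number of a shift passes 41.7 or a number of a turn 0.125, either way. A call with a gripper value outside its range is refused whole. The fingers move at their own pace and stop on an object; FORCE is the grip in N (left out, the last holds). Time passes only in rows, so rows that do not move let the fingers close. It gives the time, the measured TCP pose, the force and the opening at its end, in the units of the state.
- ctrl.get_obs(): the state, without advancing time (a new reading comes with each control period).
- eyes.get_image(name): name is "scene" or "top" or "wrist"; returns a dict with "image" (480x640x3 uint8, red, green, blue), "vertical_fov" (degrees; the focal length in pixels is half the picture's height over the tangent of half this angle, whatever the lens; pixels are square), "cx", "cy" (the principal point, pixels), "dist" ([k1, k2, p1, p2, k3] as OpenCV has them; the pictures are not rectified), "rvec" (rotation vector, rad) and "tvec" (3), from world to camera coordinates, as OpenCV has them; the wrist camera has in their place "mount" (4x4, takes a point from camera to tool coordinates, whose origin is the TCP and whose axes are the flange's). Camera axes: x right, y down, z forward; pixel columns grow to the right and rows downward; lengths in m; the calibration is good to about 2 mm. A picture is of the moment at which its call begins: read the wrist's pose just before it. There is no depth.
- ctrl.finish_job(): hands the job in, once; it reports no verdict.
Trained networks look in a picture, given as the dict that the camera call returned (one of the last four; its "shot" number tells which), for a name from the list of things; names that differ only in an ending like _2 or _b are one class to them, and where a whole thing is asked for, a point or a joint stands for the part that bears it (a point fixed in the world has none). Each returns a list of dicts, best first, with "confidence" (0 to 1); they miss things now and then, are a little off and sometimes report something else, mostly with a low value. They report only what shows in the picture. A call takes as long as a camera call.
- spotter.look_for(query, picture): "centre" ([x, y, z] in m, in world coordinates, good to about 4 mm: the middle of the surface that is visible of it).
- spotter.outline_of(query, picture): "region" (480x640 bool, what is visible of it).
- spotter.mark_of(query, picture): "centre" ([x, y, z] in m, in world coordinates, good to about 4 mm: a listed point, or the origin of a listed thing).
The state is a dict: "t": time; "q": joint angles; "dq": joint speeds; "effort": joint torques, N m; "tool_pos": TCP position; "tool_rot": TCP orientation; "contact_force": force on the tool from outside, world axes, zero at the start; "wrist_torque": the same for the moment, N m; "opening": finger opening in m.
Only numpy, scipy, OpenCV 4.12 (cv2) and the standard library are available. Lean on these libraries where they do the work, as an engineer would, in place of code of your own. Each camera call takes 0.05 s, during which the arm holds its last target.

## Working session

There is one attempt and no reset: what is moved stays moved. The work goes in short steps, Python scripts to look and compute and a shell command to move; the robot and the scene stay as the last step left them, time stands still between calls to the robot, and variables do not carry over. Pictures are saved under pics/ and viewed, and the job is handed in when it is done.

```bash
mkdir -p pics; ls; cat > h.py <<'E'
import numpy as np, cv2
from scipy.spatial.transform import Rotation as R
from station import ctrl, eyes, spotter
def save(p,n): cv2.imwrite('pics/%s.png'%n, p['image'][:,:,::-1])
def K(p):
    f=240/np.tan(np.radians(p['vertical_fov'])/2); return np.array([[f,0,p['cx']],[0,f,p['cy']],[0,0,1.]])
def ray(p,uv):
    n=cv2.undistortPoints(np.array(uv,float).reshape(-1,1,2),K(p),np.array(p['dist'],float)).reshape(-1,2)
    Rm=cv2.Rodrigues(np.array(p['rvec'],float))[0]; t=np.array(p['tvec'],float).ravel()
    d=np.c_[n,np.ones(len(n))]@Rm; c=-Rm.T@t
    return c,d
def atz(p,uv,z):
    c,d=ray(p,uv); return c+d*((z-c[2])/d[:,2:3])
def proj(p,X):
    return cv2.projectPoints(np.array(X,float).reshape(-1,3),np.array(p['rvec'],float),np.array(p['tvec'],float),K(p),np.array(p['dist'],float))[0].reshape(-1,2)
E
python3 - <<'E'
from h import *
for n in['top','scene']:
    p=eyes.get_image(n); save(p,n+'0')
    for q in['dipper','dipper_grip','dipper_hook','dipper_tip','blue_bin','grey_bin','green_spool','red_spool','tape','carton']:
        print(n,q,[(np.round(r['centre'],3).tolist(),round(r['confidence'],2)) for r in spotter.mark_of(q,p)][:3])
print(ctrl.get_obs())
E
```

```text
pics
top dipper [([0.478, 0.05, 0.004], 0.87)]
top dipper_grip [([0.484, 0.064, 0.147], 0.76)]
top dipper_hook [([0.501, 0.084, 0.11], 0.67)]
top dipper_tip [([0.569, -0.326, 0.0], 0.73), ([0.515, 0.106, 0.087], 0.61)]
top blue_bin [([0.541, 0.282, 0.004], 0.74)]
top grey_bin [([0.484, 0.06, 0.146], 0.36)]
top green_spool [([0.766, 0.046, -0.001], 0.79), ([0.515, 0.101, 0.09], 0.26)]
top red_spool [([0.766, -0.076, -0.001], 0.71)]
top tape [([0.506, 0.084, 0.111], 0.73), ([0.283, 0.272, -0.001], 0.56)]
top carton [([0.27, -0.298, -0.003], 0.74), ([0.478, 0.05, 0.006], 0.66), ([0.516, 0.104, 0.088], 0.25)]
scene dipper [([0.479, 0.046, -0.003], 0.61), ([0.272, -0.3, 0.002], 0.17)]
scene dipper_grip [([0.489, 0.058, 0.151], 0.59)]
scene dipper_hook [([0.506, 0.085, 0.118], 0.74)]
scene dipper_tip [([0.519, 0.101, 0.088], 0.7)]
scene blue_bin [([0.546, 0.281, -0.003], 0.55), ([0.771, -0.072, -0.002], 0.42)]
scene grey_bin [([0.577, -0.327, 0.003], 0.69)]
scene green_spool [([0.763, 0.049, -0.001], 0.57)]
scene red_spool [([0.772, -0.072, 0.003], 0.65)]
scene tape [([0.282, 0.273, 0.001], 0.61)]
scene carton [([0.271, -0.3, -0.002], 0.64), ([0.479, 0.047, -0.003], 0.5)]
{'t': 1.1, 'q': array([ 1.03897839e+00,  5.27219566e-02,  1.61292390e+00,  4.68621621e-05,
        1.47601241e+00, -1.18986785e-01]), 'dq': array([ 0.00029231,  0.00050471,  0.00277376, -0.0020413 , -0.00052463,
        0.00020964]), 'effort': array([-1.24457260e-03, -3.93694997e+01, -3.70458913e+01, -2.84037405e-04,
        4.20394654e-04,  8.53326753e-06]), 'tool_pos': array([0.25072954, 0.57248036, 0.40467565]), 'tool_rot': array([-6.43871966e-01, -3.07483719e+00,  7.42234265e-05]), 'contact_force': array([ 0.12574865, -0.1576005 , -0.33302727]), 'wrist_torque': array([-0.04044356,  0.00240951,  0.00354352]), 'opening': 0.08503246585353277}
```

View pics/top0.png

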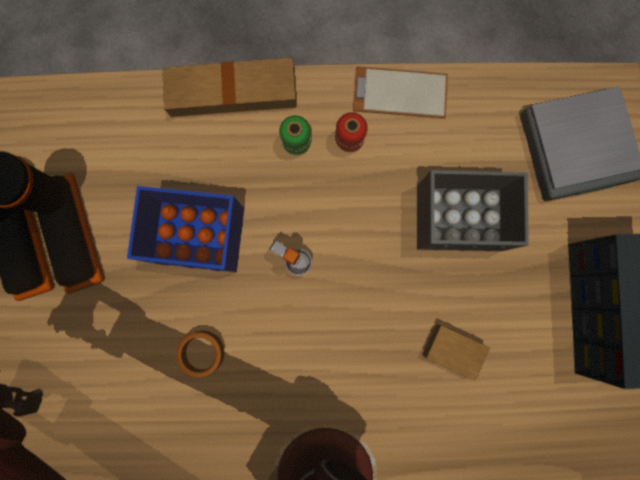

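View pics/scene0.png

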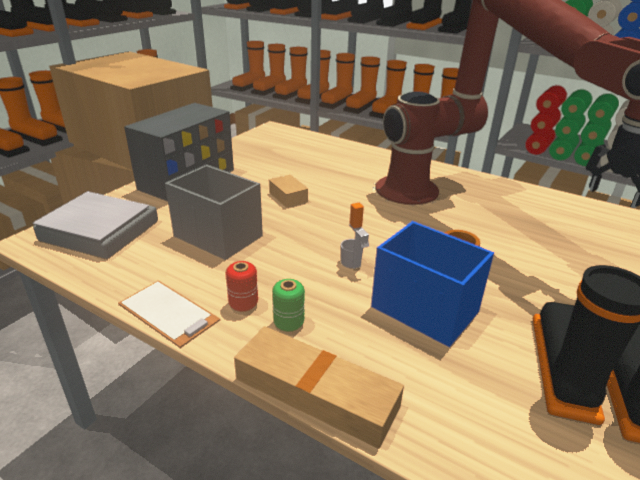

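```bash
python3 - <<'E'
from h import *
p=eyes.get_image('top');s=eyes.get_image('scene')
import pickle; pickle.dump((p,s),open('ps.pkl','wb'))
def crop(p,x,y,w,h,k,n): cv2.imwrite('pics/%s.png'%n, cv2.resize(p['image'][y:y+h,x:x+w,::-1],None,fx=k,fy=k,interpolation=cv2.INTER_CUBIC))
crop(p,120,170,200,120,4,'c_top'); crop(s,340,190,160,150,4,'c_sc')
E
```

```text
(no output)
```

View pics/c_top.png

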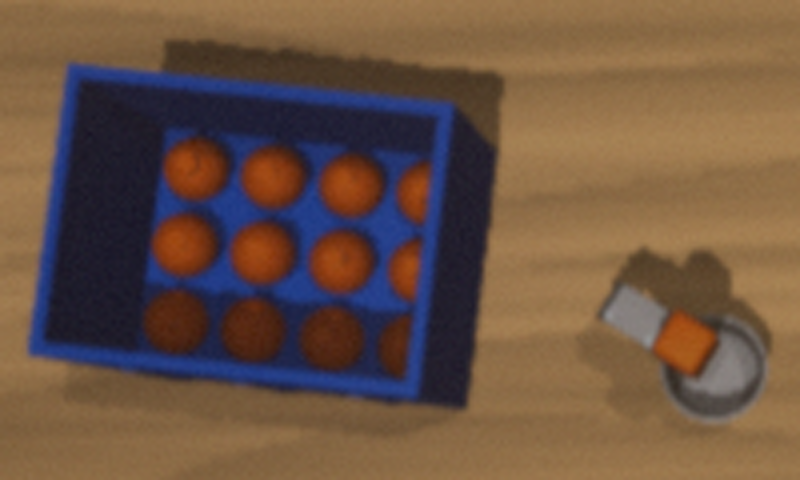

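View pics/c_sc.png

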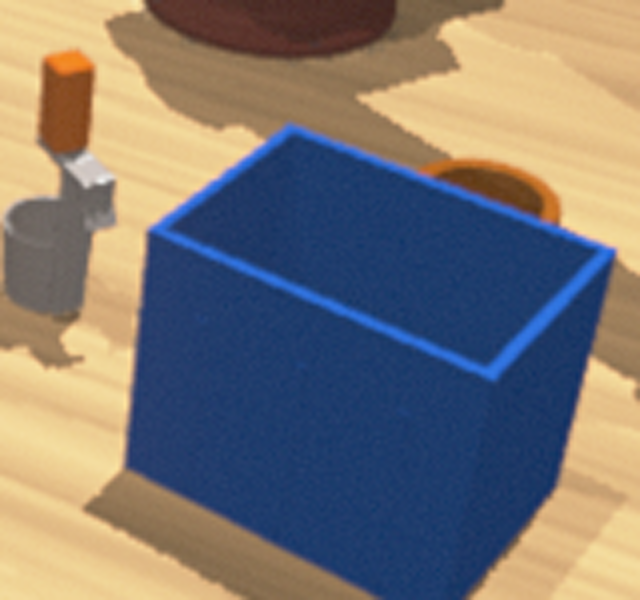

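```bash
python3 - <<'E'
from h import *
import pickle; from scipy.optimize import least_squares
p,s=pickle.load(open('ps.pkl','rb'))
T=lambda a:(np.array(a)+.5)/4-.5
t=T([[69,65],[455,103],[416,398],[30,354]])+[120,170]
c=T([[149,231],[291,124],[614,251],[492,380],[126,467],[557,490]])+[340,190]
print(atz(p,t,.165).round(4)); print(atz(s,c[:4],.165).round(4))
def M(v,loc):
    x,y,a=v; C,S=np.cos(a),np.sin(a); L=np.array(loc,float); return np.c_[x+C*L[:,0]-S*L[:,1],y+S*L[:,0]+C*L[:,1],L[:,2]]
q=lambda sx,sy,z:[.075*sx,.1*sy,z]
Lt=[q(1,1,.165),q(1,-1,.165),q(-1,-1,.165),q(-1,1,.165)]
Lc=[q(1,-1,.165),q(-1,-1,.165),q(-1,1,.165),q(1,1,.165),q(1,-1,0),q(-1,1,0)]
f1=lambda v:(proj(p,M(v,Lt))-t).ravel()
f2=lambda v:(proj(s,M(v,Lc[:5]))-c[:5]).ravel()
for f in(f1,f2,lambda v:np.r_[f1(v),f2(v)]):
    r=least_squares(f,[.543,.281,0]);print('bin',r.x.round(4),np.degrees(r.x[2]).round(2),np.abs(r.fun).max())
# dipper grip top corners: hook-side ones
g=T([[685,309],[718,342],[690,377],[652,344]])+[120,170]
G=atz(p,g,.178);print('grip',G.mean(0),G.round(4)); 
e=atz(p,T([[604,317],[625,282]])+[120,170],.118); print('plate end',e.mean(0)); d=e.mean(0)-G.mean(0); print(np.hypot(d[0],d[1]),np.degrees(np.arctan2(d[1],d[0])))
for a,b in((1,0),(2,3),(1,2),(0,3)):
    d=G[b]-G[a];print(np.degrees(np.arctan2(d[1],d[0])),np.linalg.norm(d))
gs=T([[67,60]])+[340,190];print(atz(s,gs,.178))
E
```

```text
[[0.6358 0.3711 0.165 ]
 [0.6108 0.173  0.165 ]
 [0.462  0.1939 0.165 ]
 [0.4884 0.3899 0.165 ]]
[[0.6131 0.1752 0.165 ]
 [0.4637 0.1938 0.165 ]
 [0.4916 0.3894 0.165 ]
 [0.6377 0.3704 0.165 ]]
bin [ 0.5493  0.282  -0.131 ] -7.51 0.6125201980171937
bin [ 0.5507  0.2822 -0.1321] -7.57 1.1498556455187554
bin [ 0.5497  0.282  -0.1311] -7.51 1.167413394859409
grip [0.48561572 0.05750013 0.178     ] [[0.5025 0.0578 0.178 ]
 [0.4857 0.0418 0.178 ]
 [0.4688 0.056  0.178 ]
 [0.4855 0.0744 0.178 ]]
plate end [0.51328343 0.09758412 0.118     ]
0.0487055307363686 55.38487126607303
43.70944139073362 0.02314584050462743
47.7992155421971 0.02492550501564318
140.16468731389986 0.02210796211632745
135.56514732423548 0.023757929677979024
[[0.49053887 0.05862625 0.178     ]]
```

```bash
python3 -m crank '[[0,0,0.1,0,0,0,-1],[0,0,0.1,0,0,0,-1],[0,0,0,-34,-20,0,-1],[0,0,0,-34,-20,0,-1],[0,0,0,-34,-20,0,-1],[0,0,0,-34,-20,0,-1],[0,0,0,-34,-20,0,-1],[0,0,0,-34,-20,0,-1]]' 70
```

```text
t: 1.87
tool_pos: [0.3469, 0.3541, 0.4033]
tool_rot: [-0.943, -2.996, -0.002]
contact_force: [1.0, 0.3, 0.3]
opening: 0.0852
```

```bash
python3 -m crank '[[0,0,0,-34,-20,0,-1],[0,0,0,-34,-20,0,-1],[0,0,0,-34,-20,0,-1],[0,0,0,-34,-20,0,-1],[0,0,0,-34,-20,0,-1],[0,0,0,-34,-20,0,-1],[0,0,0,-34,-20,0,-1],[0,0,0,0,0,0,-1]]'
cat >> h.py <<'E'
def wrist():
    o=ctrl.get_obs(); p=eyes.get_image('wrist'); T=np.eye(4);T[:3,:3]=R.from_rotvec(o['tool_rot']).as_matrix();T[:3,3]=o['tool_pos']
    W=np.linalg.inv(T@np.array(p['mount'])); p['rvec']=cv2.Rodrigues(W[:3,:3])[0].ravel(); p['tvec']=W[:3,3]; return o,p
def togo(o,xyz):
    return R.from_rotvec(o['tool_rot']).inv().apply(np.array(xyz)-o['tool_pos'])*1000
def yaw(o): 
    y=R.from_rotvec(o['tool_rot']).as_matrix()[:,1]; return np.degrees(np.arctan2(y[1],y[0]))
E
python3 - <<'E'
from h import *
o,p=wrist(); save(p,'w1'); print(o['tool_pos'],yaw(o),o['q'])
for q in['dipper','dipper_grip','dipper_hook','dipper_tip']:
        print(q,[(np.round(r['centre'],3).tolist(),round(r['confidence'],2)) for r in spotter.mark_of(q,p)][:2])
E
```

```text
t: 2.53
tool_pos: [0.4651, 0.0851, 0.4055]
tool_rot: [0.949, 2.987, 0.006]
contact_force: [-0.1, 0.8, 0.2]
opening: 0.0856
[0.46509048 0.08505694 0.40547363] 54.757855875139285 [ 2.30929402e-02 -3.28285429e-01  1.95569893e+00  8.96452427e-04
  1.50566596e+00 -9.32648221e-01]
dipper [([0.481, 0.05, 0.0], 0.78)]
dipper_grip [([0.489, 0.059, 0.149], 0.56)]
dipper_hook [([0.5, 0.086, 0.115], 0.78)]
dipper_tip [([0.513, 0.102, 0.083], 0.83)]
```

View pics/w1.png

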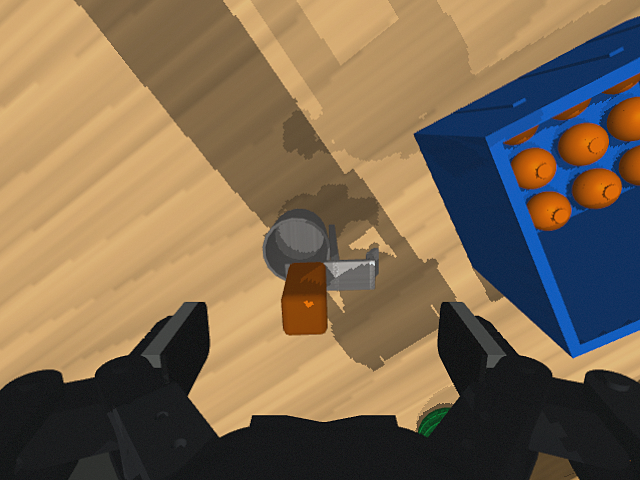

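```bash
python3 - <<'E'
from h import *
o,p=wrist()
cv2.imwrite('pics/w1c.png',cv2.resize(p['image'][200:350,240:400,::-1],None,fx=5,fy=5,interpolation=cv2.INTER_CUBIC)[:600])
E
```

```text
(no output)
```

View pics/w1c.png

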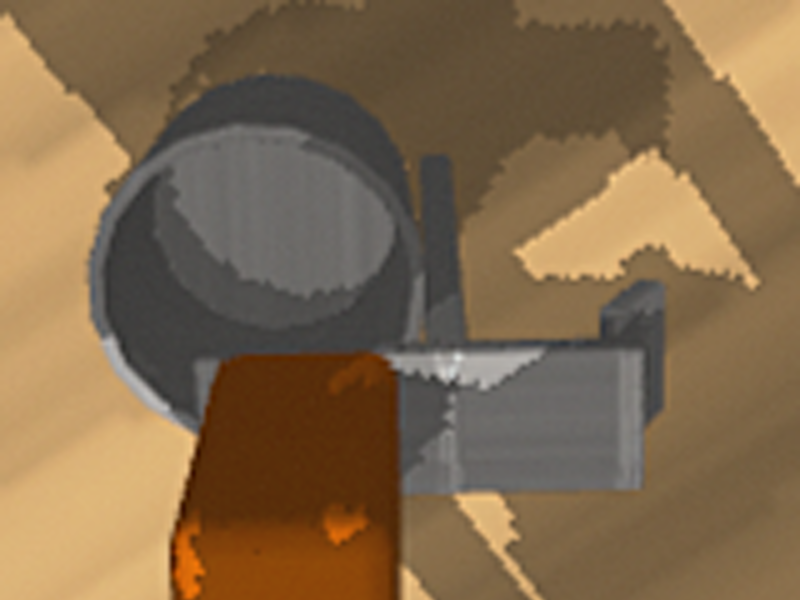

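```bash
python3 - <<'E'
from h import *
o,p=wrist()
f=lambda a:(np.array(a)+.5)/5-.5+[240,200]
e=atz(p,f([[402,494],[642,490],[197,358],[640,346]]),.118)
for i in(0,2): d=e[i+1]-e[i];print(np.degrees(np.arctan2(d[1],d[0])),np.linalg.norm(d))
end=(e[1]+e[3])/2; print('plate end mid',end, np.linalg.norm(e[1]-e[3]))
y=np.radians(54.3); print('grip from plate',end-.048*np.array([np.cos(y),np.sin(y),0]))
G=atz(p,[[283.5,334],[327,334]],.178);m=G.mean(0); print(np.linalg.norm(G[1]-G[0]), 'grip from edge',m-0.013*np.array([np.sin(y),-np.cos(y),0]),m+0.013*np.array([np.sin(y),-np.cos(y),0]))
for g in([.487,.059],[.489,.060]): print(togo(o,[*g,.307]))
E
```

```text
56.123877508442014 0.034764858328132094
56.76457122944345 0.0627958604802095
plate end mid [0.5116131  0.09653212 0.118     ] 0.02217988828204339
grip from plate [0.48360313 0.05755211 0.118     ]
0.024797840857612313 grip from edge [0.48193095 0.06552834 0.178     ] [0.50304512 0.05035627 0.178     ]
[-37.77891418 -13.57095218  98.08506191]
[-38.85428515 -11.61052622  98.10259291]
```

```bash
python3 -m crank '[[0,0,-0.02,-20,-8,0,-1],[0,0,0,-17,-6,0,-1],[0,0,0,0,0,0,-1]]'
python3 - <<'E'
from h import *
o=ctrl.get_obs();print(yaw(o),o['tool_pos'],togo(o,[.4855,.059,.307]))
E
```

```text
t: 3.13
tool_pos: [0.4851, 0.0627, 0.4052]
tool_rot: [0.888, 3.007, 0.01]
contact_force: [0.5, -0.4, -0.4]
opening: 0.0855
57.09616014598324 [0.48512834 0.06269466 0.40522093] [-1.94158642 -3.66854488 98.20341802]
```

```bash
python3 -m crank '[[0,0,0.015,-2,-3.5,30,-1],[0,0,0,0,0,30,-1],[0,0,0,0,0,25,-1],[0,0,0,0,0,10,-1],[0,0,0,0,0,0,-1]]'
python3 - <<'E'
from h import *
o,p=wrist();save(p,'w2');print(yaw(o),o['tool_pos'],R.from_rotvec(o['tool_rot']).as_matrix()[:,2],togo(o,[.4855,.059,.307]))
E
```

```text
t: 3.55
tool_pos: [0.4853, 0.0647, 0.3103]
tool_rot: [0.899, 2.999, 0.015]
contact_force: [-0.6, -0.4, -0.8]
opening: 0.0851
56.63531946120793 [0.48525613 0.06471295 0.31029824] [ 0.01349544  0.00615221 -0.99989001] [-3.31994891 -4.67832083  3.26602209]
```

View pics/w2.png

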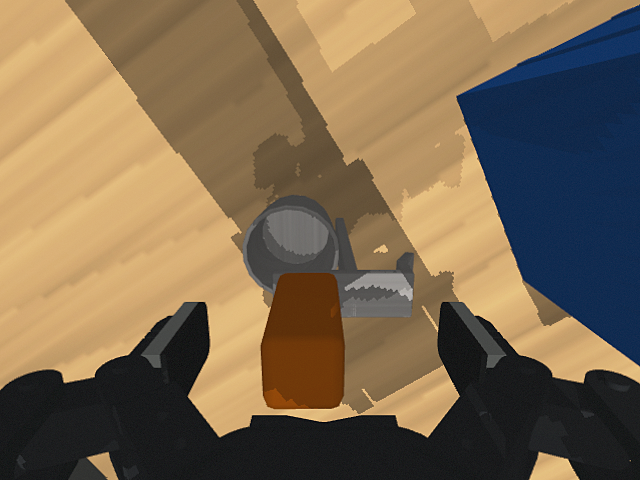

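```bash
python3 -m crank '[[0.012,0.008,0,-3.5,-4.7,3,-1],[0,0,0,0,0,0,-1]]'
python3 - <<'E'
from h import *
o,p=wrist();save(p,'w3');print(yaw(o),o['tool_pos'],R.from_rotvec(o['tool_rot']).as_matrix()[:,2],togo(o,[.4855,.059,.307]))
E
```

```text
t: 3.77
tool_pos: [0.4862, 0.0597, 0.3103]
tool_rot: [0.898, 3.008, 0.001]
contact_force: [-0.2, -0.5, -0.1]
opening: 0.0857
56.77162702697424 [0.48616972 0.0596604  0.31032173] [ 2.75398031e-03 -9.66553034e-06 -9.99996208e-01] [ 0.20600176 -0.92439716  3.31988431]
```

View pics/w3.png

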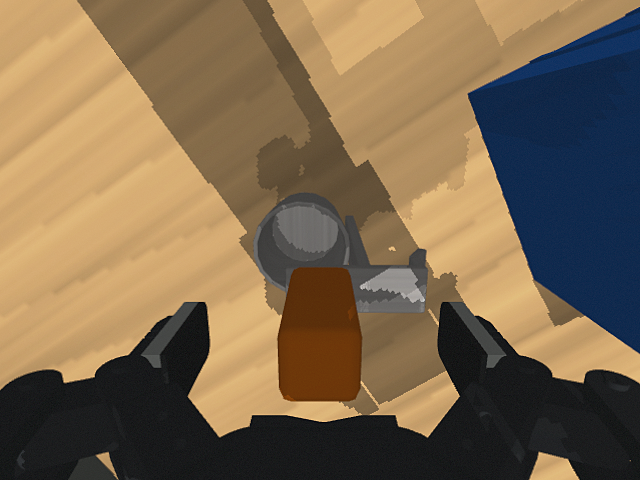

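```bash
python3 - <<'E'
from h import *
o,p=wrist()
for c,y in(([.4855,.059],56),):
    a=np.radians(y);Rz=np.array([[np.cos(a),-np.sin(a)],[np.sin(a),np.cos(a)]])
    P=[[*(Rz@np.array([sx,sy])*.013+c),z] for z in(.178,.118) for sx,sy in((1,1),(1,-1),(-1,-1),(-1,1))]
    print(proj(p,P).round(0).tolist())
E
```

```text
[[368.0, 324.0], [365.0, 399.0], [282.0, 398.0], [281.0, 323.0], [353.0, 259.0], [351.0, 312.0], [295.0, 311.0], [295.0, 258.0]]
```

```bash
python3 -m crank '[[0,0,0,0,-1,2,1],[0,0,0,0,0,0,1],[0,0,0,0,0,0,1],[0,0,0,0,0,0,1],[0,0,0,0,0,0,1],[0,0,0,0,0,0,1],[0,0,0,0,0,0,1]]' 80
```

```text
t: 4.45
tool_pos: [0.4873, 0.0584, 0.3133]
tool_rot: [0.897, 2.999, 0.006]
contact_force: [0.4, 0.4, -0.1]
opening: 0.0252
```

```bash
python3 -m crank '[[0,0,0,0,0,-15,1],[0,0,0,0,0,-20,1],[0,0,0,0,0,-30,1],[0,0,0,0,0,-40,1],[0,0,0,0,0,-40,1],[0,0,0,0,0,-30,1],[0,0,0,0,0,-10,1],[0,0,0,0,0,0,1]]'
python3 - <<'E'
from h import *
o,p=wrist();save(p,'w4');print(yaw(o),o['tool_pos'],R.from_rotvec(o['tool_rot']).as_matrix()[:,2],o['contact_force'],o['opening'])
s=eyes.get_image('scene');save(s,'s4')
for q in['dipper','dipper_grip','dipper_hook','dipper_tip']:
  for n,c in(('w',p),('s',s)):
    print(n,q,[(np.round(r['centre'],3).tolist(),round(r['confidence'],2)) for r in spotter.mark_of(q,c)][:2])
E
```

```text
t: 5.12
tool_pos: [0.484, 0.0586, 0.4969]
tool_rot: [-0.899, -3.005, -0.001]
contact_force: [-0.1, 0.3, -1.8]
opening: 0.0254
56.70178993326411 [0.48399019 0.05856021 0.4968886 ] [-0.00488347  0.00221165 -0.99998563] [-0.11285086  0.30838551 -1.82534653] 0.025366179040046573
w dipper [([0.472, 0.05, 0.184], 0.73)]
s dipper [([0.47, 0.047, 0.18], 0.95), ([0.271, -0.299, 0.002], 0.67)]
w dipper_grip [([0.484, 0.059, 0.332], 0.78), ([0.473, 0.052, 0.186], 0.41)]
s dipper_grip [([0.482, 0.058, 0.331], 0.68)]
w dipper_hook [([0.498, 0.087, 0.298], 0.86)]
s dipper_hook [([0.499, 0.089, 0.296], 0.98)]
w dipper_tip [([0.504, 0.106, 0.266], 0.65)]
s dipper_tip [([0.512, 0.104, 0.267], 0.58)]
```

View pics/w4.png

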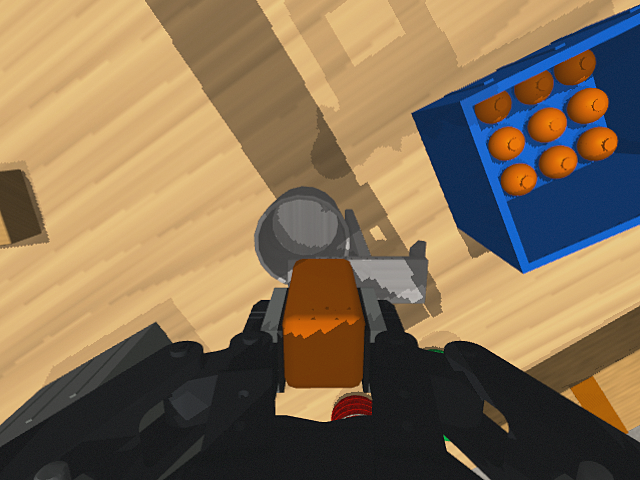

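View pics/s4.png

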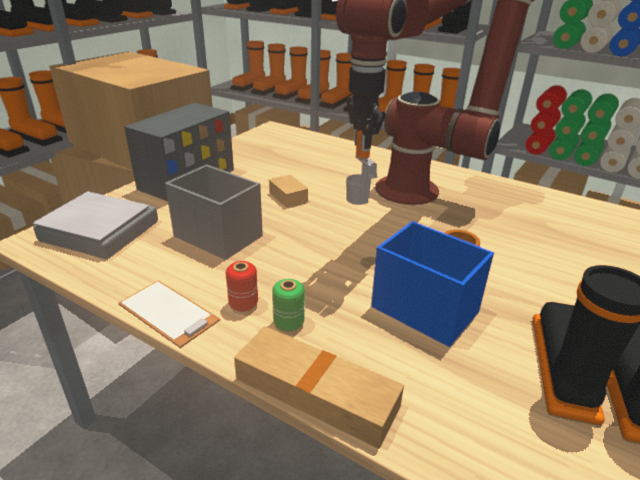

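```bash
python3 -m crank '[[0,0,0.12,0,0,-12,1],[0,0,0.12,0,0,-12,1],[0,0,0.12,0,0,0,1],[0,0,0.12,0,0,0,1],[0,0,0.12,0,0,0,1],[0,0,0.12,0,0,0,1],[0,0,0.12,0,0,0,1],[0,0,0.12,0,0,0,1]]'
python3 -m crank '[[0,0,0.12,0,0,0,1],[0,0,0.1,0,0,0,1],[0,0,0,0,0,0,1]]'
python3 - <<'E'
from h import *
o=ctrl.get_obs();print(o['q'].round(2),yaw(o),o['tool_pos'],R.from_rotvec(o['tool_rot']).as_matrix()[:,2],togo(o,[.589,.277,.52]))
E
```

```text
t: 6.28
tool_pos: [0.4842, 0.0585, 0.5152]
tool_rot: [-2.222, -2.203, 0.015]
contact_force: [-0.3, 0.0, -0.8]
opening: 0.0254
t: 6.53
tool_pos: [0.4843, 0.0584, 0.5142]
tool_rot: [-2.463, -1.93, 0.019]
contact_force: [0.5, 0.0, -2.3]
opening: 0.0254
[-0.03 -0.32  1.77  0.    1.71  0.21] -13.827615056940388 [0.4843164  0.0584258  0.51420839] [-0.01733803  0.00251713 -0.99984652] [237.24763575  49.30172784  -7.05554337]
```

```bash
python3 -m crank '[[-0.017,0.002,-0.11,0,0,-5,1],[0,0,0,20,7,0,1],[0,0,0,36,12,0,1],[0,0,0,36,12,0,1],[0,0,0,36,12,0,1],[0,0,0,36,12,0,1],[0,0,0,36,12,0,1],[0,0,0,20,6,0,1]]'
python3 -m crank '[[0,0,0,0,0,0,1],[0,0,0,0,0,0,1]]'
python3 - <<'E'
from h import *
o,p=wrist();save(p,'w5');print(o['q'].round(2),yaw(o),o['tool_pos'],R.from_rotvec(o['tool_rot']).as_matrix()[:,2],togo(o,[.589,.277,.52]))
s=eyes.get_image('scene');save(s,'s5');t=eyes.get_image('top');save(t,'t5')
for q in['dipper','dipper_grip','dipper_hook','dipper_tip','blue_bin']:
  for n,c in(('w',p),('s',s),('t',t)):
    print(n,q,[(np.round(r['centre'],3).tolist(),round(r['confidence'],2)) for r in spotter.mark_of(q,c)][:2])
E
```

```text
t: 7.2
tool_pos: [0.586, 0.2734, 0.5178]
tool_rot: [2.341, 2.092, -0.0]
contact_force: [-0.1, -0.5, -1.0]
opening: 0.0252
t: 7.37
tool_pos: [0.5871, 0.2779, 0.5154]
tool_rot: [-2.331, -2.106, 0.004]
contact_force: [-0.4, -0.5, -2.0]
opening: 0.025
[ 0.33  0.07  1.41 -0.    1.66  0.43] -5.825700134773209 [0.58710009 0.27785335 0.51539752] [-0.00183663 -0.00146249 -0.99999724] [-0.66365721  1.96898221 -4.60470839]
w dipper [([0.571, 0.286, 0.202], 0.82)]
s dipper [([0.572, 0.28, 0.201], 0.85)]
t dipper [([0.571, 0.284, 0.206], 0.71)]
w dipper_grip [([0.591, 0.279, 0.351], 0.94)]
s dipper_grip [([0.588, 0.276, 0.35], 0.68)]
t dipper_grip [([0.583, 0.285, 0.349], 0.76)]
w dipper_hook []
s dipper_hook [([0.619, 0.274, 0.318], 0.69)]
t dipper_hook [([0.618, 0.274, 0.313], 0.96)]
w dipper_tip [([0.632, 0.274, 0.285], 0.6)]
s dipper_tip [([0.642, 0.274, 0.286], 0.76)]
t dipper_tip [([0.637, 0.274, 0.292], 0.79), ([0.269, -0.296, -0.005], 0.55)]
w blue_bin [([0.549, 0.286, 0.003], 0.86), ([0.636, 0.277, 0.287], 0.3)]
s blue_bin [([0.547, 0.285, -0.001], 0.66)]
t blue_bin [([0.549, 0.28, 0.002], 0.63)]
```

View pics/w5.png

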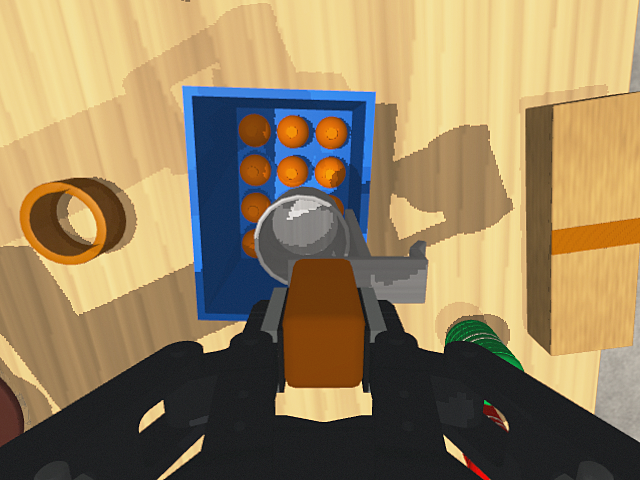

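View pics/s5.png

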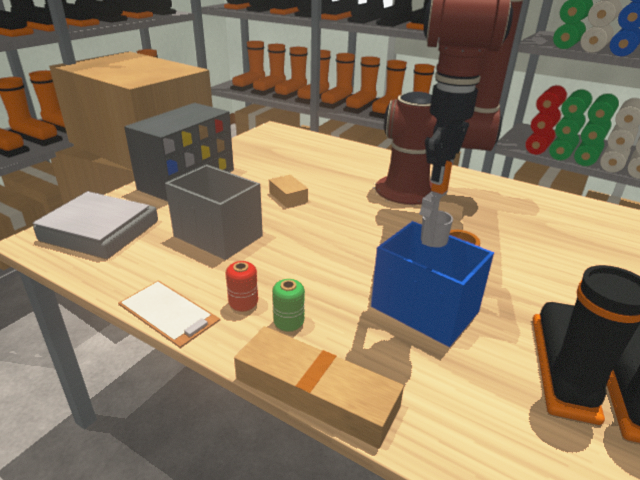

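```bash
python3 - <<'E'
from h import *
o,p=wrist()
W=atz(p,[[375,92],[183,86],[198,319],[370,190]],.165);print(W.round(4))
a=-.131;C,S=np.cos(a),np.sin(a)
for sx,sy in((1,1),(-1,1),(-1,-1)): print(np.round([.5497+C*.075*sx-S*.1*sy,.282+S*.075*sx+C*.1*sy],4))
d=W[0]-W[1];print(np.degrees(np.arctan2(d[1],d[0])),np.linalg.norm(d)); d=W[1]-W[2];print(np.degrees(np.arctan2(-d[0],d[1])),np.linalg.norm(d))
cv2.imwrite('pics/w5c.png',cv2.resize(p['image'][70:330,170:440,::-1],None,fx=2.3,fy=2.3,interpolation=cv2.INTER_CUBIC))
E
```

```text
[[0.6361 0.3685 0.165 ]
 [0.4881 0.3886 0.165 ]
 [0.4609 0.1906 0.165 ]
 [0.6267 0.2925 0.165 ]]
[0.6371 0.3713]
[0.4884 0.3909]
[0.4623 0.1927]
-7.726850054113467 0.14940815527464496
-7.830797974412043 0.19984484649582446
```

View pics/w5c.png

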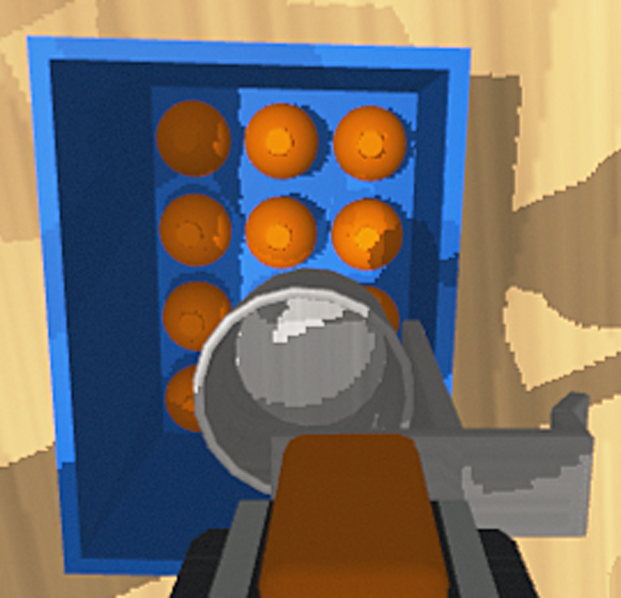

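```bash
python3 -m crank '[[0.001,0,0.033,-2,1,20,1],[0,0,0,0,0,30,1],[0,0,0,0,0,30,1],[0,0,0,0,0,20,1],[0,0,0,0,0,8,1],[0,0,0,0,0,0,1],[0,0,0,0,0,0,1]]'
python3 - <<'E'
from h import *
o,p=wrist();save(p,'w6');print(o['q'].round(2),yaw(o),o['tool_pos'],R.from_rotvec(o['tool_rot']).as_matrix()[:,2],togo(o,[.588,.275,.366]))
s=eyes.get_image('scene');cv2.imwrite('pics/s6.png',cv2.resize(s['image'][140:320,350:510,::-1],None,fx=3.3,fy=3.3,interpolation=cv2.INTER_CUBIC));t=eyes.get_image('top');save(t,'t6')
for q in['dipper','dipper_grip','dipper_hook','dipper_tip']:
  for n,c in(('w',p),('s',s),('t',t)):
    print(n,q,[(np.round(r['centre'],3).tolist(),round(r['confidence'],2)) for r in spotter.mark_of(q,c)][:2])
E
```

```text
t: 8.9
tool_pos: [0.5882, 0.2752, 0.4081]
tool_rot: [2.369, 2.06, 0.008]
contact_force: [-0.3, -0.3, -2.2]
opening: 0.0249
[ 0.32  0.11  1.55 -0.    1.48  0.46] -7.98750180749202 [0.5881678  0.27521937 0.40811363] [ 0.00500488  0.00162676 -0.99998615] [-0.33768795 -0.3348983  42.11185323]
w dipper [([0.577, 0.283, 0.096], 0.9)]
s dipper []
t dipper []
w dipper_grip [([0.591, 0.278, 0.245], 0.72)]
s dipper_grip [([0.591, 0.278, 0.244], 0.94)]
t dipper_grip []
w dipper_hook [([0.623, 0.272, 0.208], 0.67), ([0.59, 0.276, 0.242], 0.53)]
s dipper_hook [([0.621, 0.273, 0.209], 0.56)]
t dipper_hook [([0.623, 0.271, 0.207], 0.92)]
w dipper_tip [([0.639, 0.272, 0.179], 0.6)]
s dipper_tip [([0.644, 0.271, 0.179], 0.6)]
t dipper_tip [([0.639, 0.272, 0.187], 0.58)]
```

View pics/w6.png

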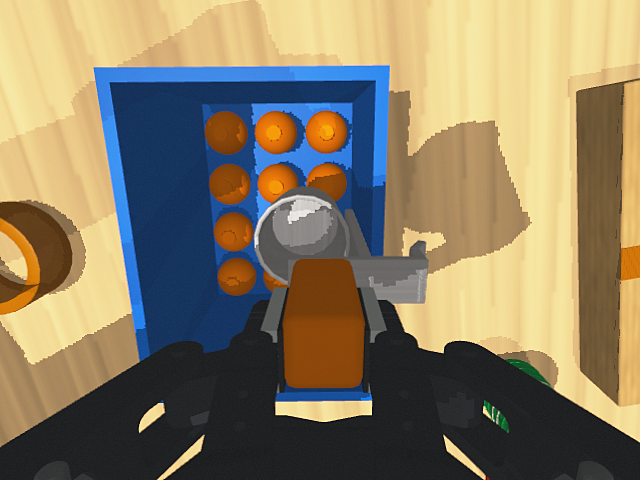

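View pics/s6.png

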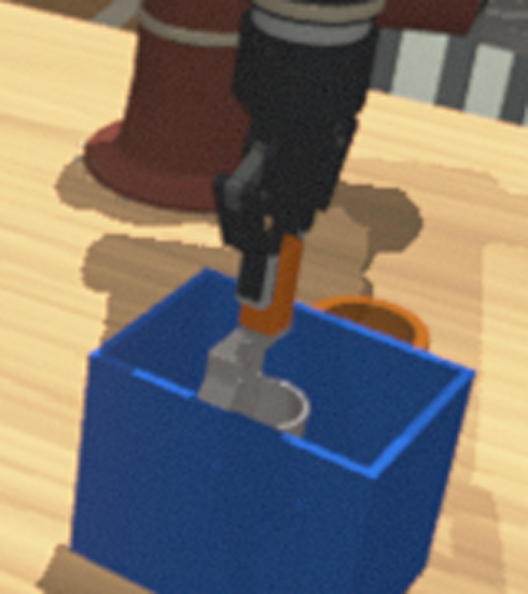

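```bash
python3 -m crank '[[0,0.004,0,0,0,12,1],[0,0,0,0,0,12,1],[0,0,0,0,0,6,1],[0,0,0,0,0,0,1]]'
python3 - <<'E'
from h import *
o,p=wrist();save(p,'w7');print(yaw(o),o['tool_pos'],R.from_rotvec(o['tool_rot']).as_matrix()[:,2],o['contact_force'],o['wrist_torque'],togo(o,[.588,.275,.366]))
s=eyes.get_image('scene');cv2.imwrite('pics/s7.png',cv2.resize(s['image'][140:320,350:510,::-1],None,fx=3.3,fy=3.3,interpolation=cv2.INTER_CUBIC))
cv2.imwrite('pics/w7c.png',cv2.resize(p['image'][40:320,170:470,::-1],None,fx=2,fy=2,interpolation=cv2.INTER_CUBIC))
E
```

```text
t: 9.98
tool_pos: [0.5882, 0.2752, 0.3748]
tool_rot: [-2.37, -2.061, -0.013]
contact_force: [-0.0, -0.8, -3.0]
opening: 0.0254
-7.995206622470068 [0.58822371 0.27523467 0.37478454] [ 0.00604792  0.00612225 -0.99996297] [-0.03558819 -0.83865384 -2.98972655] [-0.0223662   0.06299936  0.01551796] [-0.32413548 -0.23402077  8.78142072]
```

View pics/w7c.png

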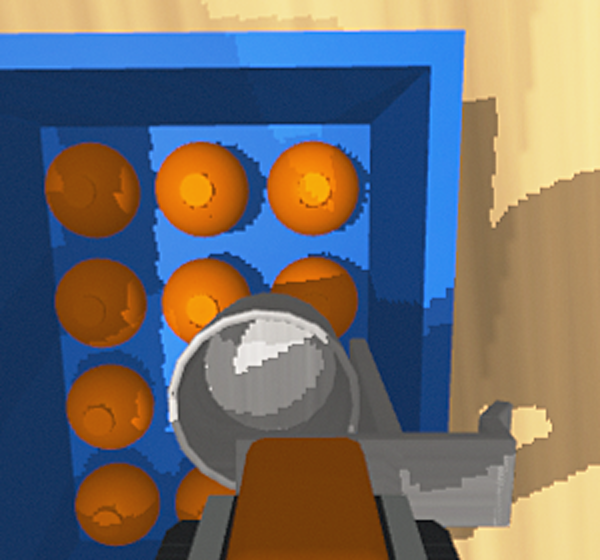

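View pics/s7.png

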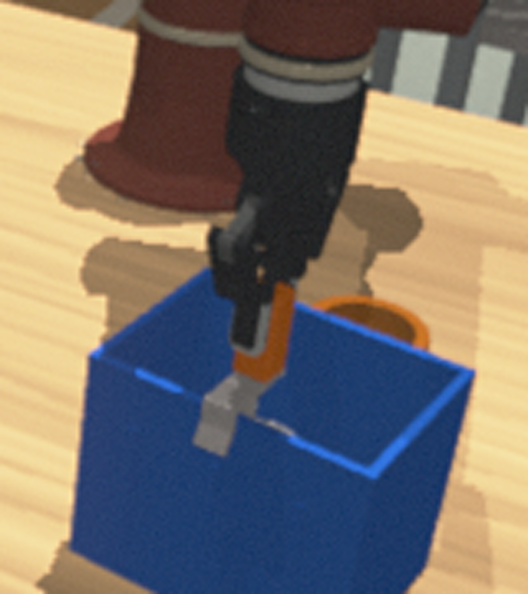

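```bash
python3 -m crank '[[0,0,0,0,0,4,1],[0,0,0,0,0,2,1],[0,0,0,0,0,0,1]]'; python3 -m crank '[[0,0,0,0,0,2,1],[0,0,0,0,0,0,1]]';python3 -m crank '[[0,0,0,0,0,1,1],[0,0,0,0,0,0,1]]'
```

```text
t: 10.33
tool_pos: [0.5887, 0.2755, 0.3704]
tool_rot: [2.37, 2.061, 0.018]
contact_force: [0.1, 0.1, -0.5]
opening: 0.0251
t: 10.5
tool_pos: [0.5889, 0.2755, 0.3687]
tool_rot: [2.37, 2.061, 0.019]
contact_force: [0.2, -0.5, -1.4]
opening: 0.025
t: 10.67
tool_pos: [0.589, 0.2756, 0.3681]
tool_rot: [2.37, 2.061, 0.02]
contact_force: [-0.5, -0.4, -2.2]
opening: 0.0253
```

```bash
cat > st.py <<'E'
from h import *
o=ctrl.get_obs(); Rm=R.from_rotvec(o['tool_rot']).as_matrix(); z=Rm[:,2]
print(o['tool_pos'].round(4),'turn fix',(Rm.T@np.cross(z,[0,0,-1])).round(4),o['contact_force'].round(1),o['wrist_torque'].round(2))
E
python3 st.py
```

```text
[0.589  0.2756 0.3681] turn fix [ 0.0092 -0.0089 -0.    ] [-0.5 -0.4 -2.2] [-0.02 -0.02 -0.  ]
```

```bash
python3 -m crank '[[0.009,-0.009,0,0,0,1,1],[0,0,0,0,0,1.5,1],[0,0,0,0,0,0,1]]';python3 st.py; python3 -m crank '[[0,0,0,0,0,1.5,1],[0,0,0,0,0,0,1]]';python3 st.py
```

```text
t: 10.92
tool_pos: [0.5891, 0.2756, 0.3669]
tool_rot: [2.37, 2.061, -0.0]
contact_force: [0.0, -0.3, -1.3]
opening: 0.0252
[0.5891 0.2756 0.3669] turn fix [0.0004 0.0005 0.    ] [ 0.  -0.3 -1.3] [-0.04  0.    0.02]
t: 11.08
tool_pos: [0.5892, 0.2758, 0.367]
tool_rot: [2.37, 2.061, 0.002]
contact_force: [0.3, -0.1, -2.1]
opening: 0.0251
[0.5892 0.2758 0.367 ] turn fix [ 0.0016 -0.0001  0.    ] [ 0.3 -0.1 -2.1] [-0.01  0.02  0.  ]
```

```bash
python3 -m crank '[[0,0,0,0,0,3,1],[0,0,0,0,0,0,1]]';python3 st.py; python3 -m crank '[[0,0,0,0,0,2.5,1],[0,0,0,0,0,0,1]]';python3 st.py
python3 - <<'E'
from h import *
s=eyes.get_image('scene');cv2.imwrite('pics/s8.png',cv2.resize(s['image'][140:320,350:510,::-1],None,fx=3.3,fy=3.3,interpolation=cv2.INTER_CUBIC))
E
```

```text
t: 11.25
tool_pos: [0.5895, 0.2761, 0.3672]
tool_rot: [2.369, 2.06, 0.006]
contact_force: [-0.3, -0.4, -1.9]
opening: 0.0251
[0.5895 0.2761 0.3672] turn fix [ 0.0039 -0.0014 -0.    ] [-0.3 -0.4 -1.9] [-0.02 -0.02  0.01]
t: 11.42
tool_pos: [0.5898, 0.2763, 0.3667]
tool_rot: [2.368, 2.06, 0.01]
contact_force: [0.2, 0.7, -1.5]
opening: 0.0251
[0.5898 0.2763 0.3667] turn fix [ 0.0067 -0.003  -0.    ] [ 0.2  0.7 -1.5] [-0.02 -0.02  0.03]
```

View pics/s8.png

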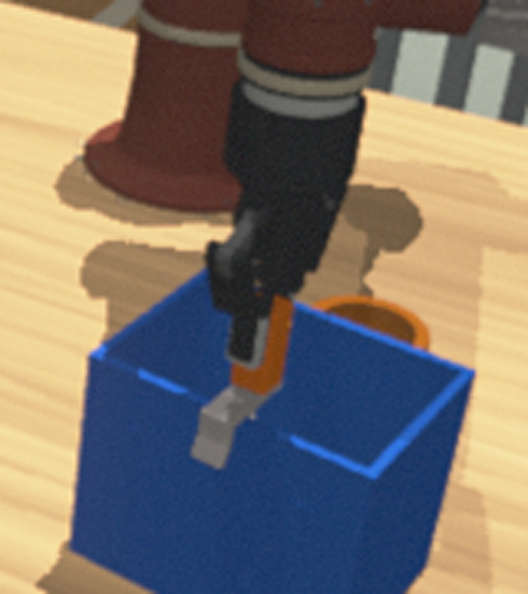

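```bash
python3 -m crank '[[0.006,-0.003,0,0,-1.5,3,1],[0,0,0,0,0,3,1]]';python3 st.py; python3 -m crank '[[0,0,0,0,0,4,1]]';python3 st.py
```

```text
t: 11.63
tool_pos: [0.5898, 0.2767, 0.3662]
tool_rot: [2.367, 2.058, 0.013]
contact_force: [-8.9, -1.3, 13.6]
opening: 0.0255
[0.5898 0.2767 0.3662] turn fix [ 0.0094 -0.0027 -0.    ] [-8.9 -1.3 13.6] [-0.44  1.37 -0.08]
t: 11.72
tool_pos: [0.5899, 0.2768, 0.3662]
tool_rot: [2.366, 2.057, 0.014]
contact_force: [-11.6, -3.6, 19.0]
opening: 0.0246
[0.5899 0.2768 0.3662] turn fix [ 0.0105 -0.0029  0.    ] [-11.6  -3.6  19. ] [-0.77  1.49 -0.11]
```

```bash
python3 -m crank '[[0,0,0,0,0,-1,1],[0,0,0,0,0,0,1]]';python3 st.py; python3 -m crank '[[0,0,0,0,0,0,0.3],[0,0,0,0,0,0,-0.2],[0,0,0,0,0,0,-0.6],[0,0,0,0,0,0,-0.6],[0,0,0,0,0,0,-0.6]]';python3 st.py
python3 - <<'E'
from h import *
o,p=wrist();save(p,'w9')
s=eyes.get_image('scene');cv2.imwrite('pics/s9.png',cv2.resize(s['image'][140:320,350:510,::-1],None,fx=3.3,fy=3.3,interpolation=cv2.INTER_CUBIC))
E
```

```text
t: 11.88
tool_pos: [0.5899, 0.2769, 0.3682]
tool_rot: [2.366, 2.057, 0.016]
contact_force: [1.1, 0.8, -0.5]
opening: 0.025
[0.5899 0.2769 0.3682] turn fix [ 0.0119 -0.0036 -0.    ] [ 1.1  0.8 -0.5] [ 0.01 -0.01  0.02]
t: 12.3
tool_pos: [0.5897, 0.2767, 0.3645]
tool_rot: [2.367, 2.058, 0.011]
contact_force: [-0.2, 0.4, 0.6]
opening: 0.0681
[0.5897 0.2767 0.3645] turn fix [ 0.0085 -0.0021 -0.    ] [-0.2  0.4  0.6] [-0.02 -0.03  0.  ]
```

View pics/s9.png

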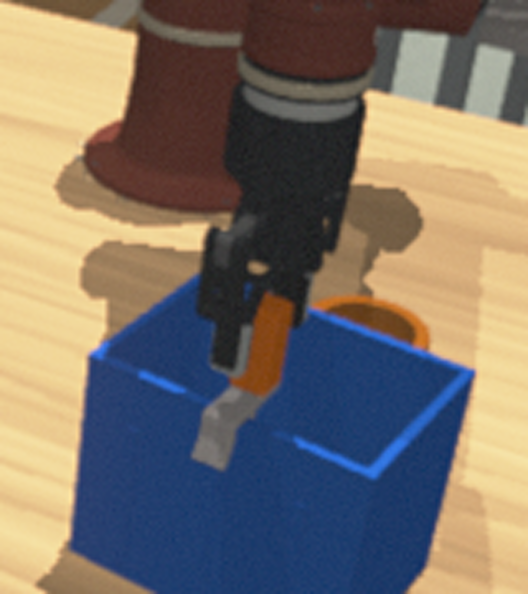

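View pics/w9.png

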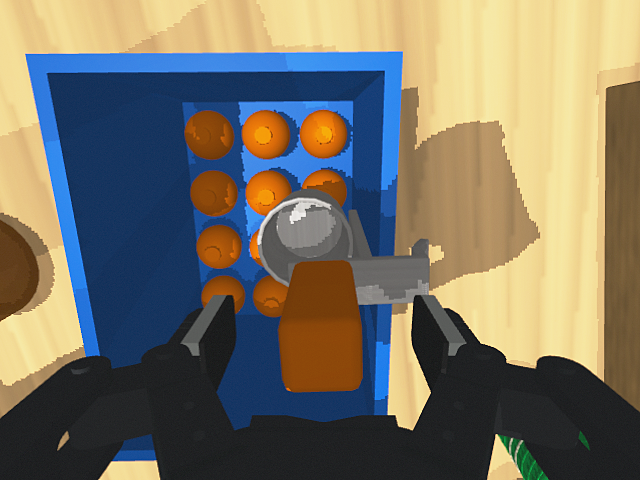

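```bash
python3 -m crank '[[0,0,0,0,0,0,-1],[0.008,-0.002,0,0,0,-15,-1],[0,0,0,0,0,-25,-1],[0,0,0,0,0,-35,-1],[0,0,0,0,0,-35,-1],[0,0,0,0,0,-35,-1],[0,0,0,0,0,-20,-1],[0,0,0,0,0,0,-1]]'
python3 - <<'E'
from h import *
o,p=wrist();save(p,'w10');print(o['tool_pos'],o['contact_force'])
s=eyes.get_image('scene');cv2.imwrite('pics/s10.png',cv2.resize(s['image'][140:320,350:510,::-1],None,fx=3.3,fy=3.3,interpolation=cv2.INTER_CUBIC))
t=eyes.get_image('top')
for q in['dipper','dipper_grip','dipper_hook','dipper_tip','blue_bin','tape']:
  for n,c in(('w',p),('s',s),('t',t)):
    print(n,q,[(np.round(r['centre'],3).tolist(),round(r['confidence'],2)) for r in spotter.mark_of(q,c)][:2])
E
```

```text
t: 13.07
tool_pos: [0.5894, 0.2766, 0.5313]
tool_rot: [-2.368, -2.059, 0.014]
contact_force: [1.4, 0.2, 1.4]
opening: 0.0854
[0.58941003 0.27656988 0.53126445] [1.35678175 0.20145783 1.3767102 ]
w dipper [([0.582, 0.283, 0.051], 0.95)]
s dipper [([0.623, 0.275, 0.169], 0.67)]
t dipper [([0.581, 0.282, 0.051], 0.87)]
w dipper_grip [([0.591, 0.276, 0.2], 0.77)]
s dipper_grip [([0.592, 0.277, 0.204], 0.79), ([0.764, 0.053, 0.002], 0.17)]
t dipper_grip [([0.589, 0.282, 0.202], 0.9)]
w dipper_hook [([0.622, 0.275, 0.167], 0.74)]
s dipper_hook [([0.622, 0.276, 0.166], 0.64)]
t dipper_hook [([0.625, 0.276, 0.164], 0.88)]
w dipper_tip [([0.643, 0.273, 0.139], 0.62), ([0.625, 0.274, 0.166], 0.19)]
s dipper_tip [([0.762, 0.051, 0.001], 0.7), ([0.646, 0.274, 0.138], 0.61)]
t dipper_tip [([0.645, 0.273, 0.142], 0.71), ([0.581, 0.282, 0.056], 0.17)]
w blue_bin [([0.545, 0.285, -0.0], 0.83)]
s blue_bin [([0.546, 0.282, 0.0], 0.84), ([0.594, 0.277, 0.202], 0.66)]
t blue_bin [([0.549, 0.281, 0.0], 0.64)]
w tape [([0.282, 0.273, 0.004], 0.72)]
s tape [([0.283, 0.27, -0.001], 0.62), ([0.592, 0.278, 0.202], 0.32)]
t tape [([0.283, 0.271, 0.0], 0.77)]
```

View pics/s10.png

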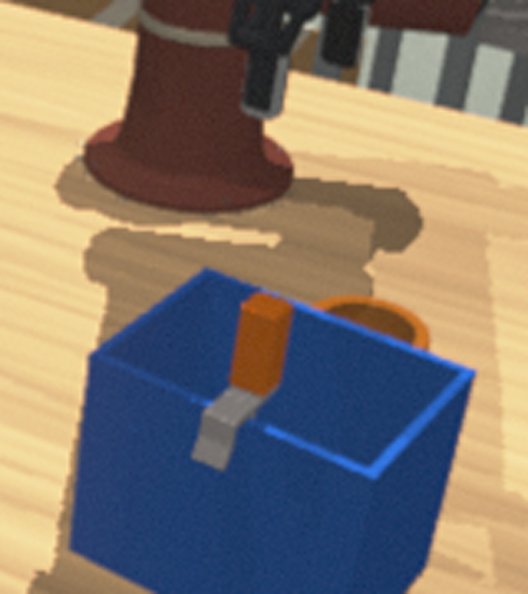

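View pics/w10.png

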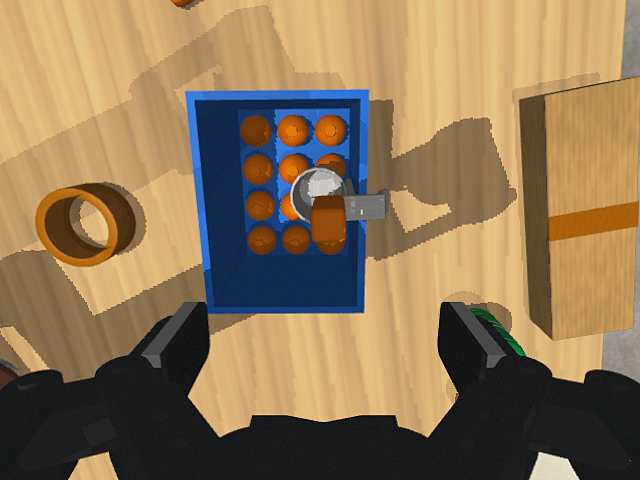

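```bash
python3 -m crank '[[0,0,0,0,0,-10,-1],[0,0,0,0,0,0,-1],[0,0,0,0,0,0,-1],[0,0,0,0,0,0,-1],[0,0,0,0,0,0,-1],[0,0,0,0,0,0,-1],[0,0,0,0,0,0,-1],[0,0,0,0,0,0,-1]]'
python3 - <<'E'
from h import *
a=eyes.get_image('scene')['image'].astype(int)
for i in range(8): b=eyes.get_image('scene')
d=np.abs(b['image'].astype(int)-a)[195:300,405:445]; print(d.mean(),d.max())
for q in['dipper_grip','dipper_hook','dipper_tip']: print(q,spotter.mark_of(q,b)[:2])
print(ctrl.finish_job())
E
```

```text
t: 14.78
tool_pos: [0.5896, 0.2766, 0.5367]
tool_rot: [-2.366, -2.057, 0.026]
contact_force: [0.2, 0.7, 0.3]
opening: 0.0852
2.11515873015873 81
dipper_grip [{'centre': [0.5895, 0.2778, 0.2025], 'confidence': 0.96}]
dipper_hook [{'centre': [0.6235, 0.2724, 0.169], 'confidence': 0.88}]
dipper_tip [{'centre': [0.6489, 0.2744, 0.137], 'confidence': 0.89}]
the job is handed in; nothing more can be done
None
```

The dipper now hangs by its hook on the blue bin's +x wall (the side away from the robot), with the cup inside and the tongue down over the outside. I handed the job in at about 15 s; no verdict is reported.

- **Position:** In the last camera readings the inside top of the hook was at z ≈ 0.166–0.169 m (rim 0.165) and the tongue tip at z ≈ 0.137–0.142 m. The tip was about 20 mm outside the wall and the cup centre about 33 mm from the bin's centre towards that wall.
- **Lean and support:** The dipper was upright to within a few hundredths of a radian. The cup's underside read z ≈ 0.051 m, about 5 mm above the floats, so the hook carries it. The force of the dipper on the bin could not be measured.
- **Robot clear:** The gripper was open and had lifted straight up, well clear of the dipper.
- **Other things:** The blue bin read within about 5 mm of where it started, and the tape had not moved. I did not measure the grey bin, spools and carton again after placing; the arm's path did not come near them.
- **Checks that disagreed:**
  - One scene-camera reading after release put the dipper's origin at rim height and others confused it with the spool. The wrist and top cameras agreed with each other, and I discarded the scene ones.
  - My frame-difference check for stillness averaged 2.1 grey levels with a peak of 81. I took it for image noise, so it proves little. The hook, grip and tip readings about 2 s apart agreed within 3–5 mm.

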